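Lock the shaker platform for transport

ROBOT

A 6-joint arm with a two-finger parallel gripper is mounted at the origin on a cart in front of the work surface, level with it; the furniture and walls round the work are solid. World frame = base frame: x ahead of the robot, y to its left, z up, the work surface at z = 0. Lengths are in m, angles in degrees, forces in N, time in s.
With the tool pointing down it reaches from about 0.35 to 0.875 m from the base axis. Payload 15.5 kg.
Tool frame: the origin (TCP) lies at the centre of the arm's flange, where the gripper is bolted on; the fingertips stand 173 mm ahead of it and the grasp point (between the pads) lies 155 mm ahead of it; z points along the fingers, y is the line along which they close (so a half turn about z gives the same grasp; the last joint's range is limited). The gripper opens to 85 mm and grips with 20 to 120 N. Pads are 22 mm wide; open, the fingers measure 114 mm over their backs; the gripper's body (76 mm by 85 mm) begins 54 mm behind the grasp point. The pads swing forward as they close: fully open they stand 13 mm farther back than shut.
Start: joints at [-80.3, 28.281, 77.091, -0, 74.628, -5.472], TCP at [0.164, -0.603, 0.405] pointing down, gripper open.
Joint ranges: [-166.48, 166.48], [-47.26, 123.95], [12.59, 153.08], [-70.14, 250.14], [6.76, 159.57], [-176.63, 176.63]. Speed limits (degrees/s): [108.29, 108.29, 147.25, 172.46, 172.46, 172.46].

INTERFACE

Orientations are given as [roll, pitch, yaw] about the fixed x, y, z axes, in that order (R = Rz(yaw) Ry(pitch) Rx(roll)).
In Python, from cell import env, order, grab_frame gives the robot as it stands (env), with the cameras as plain functions and the job (order).
- The arm moves only by the tool move_tool, called after ">>>" as name([rows], argument=value, ...), one row to a line, values as JSON. Schema: {"type":"object","properties":{"deltas":{"type":"array","items":{"type":"object","properties":{"turn_vec":{"type":"array","items":{"type":"number"},"minItems":3,"maxItems":3},"xyz":{"type":"array","items":{"type":"number"},"minItems":3,"maxItems":3},"finger_gap":{"type":"number"}},"additionalProperties":false,"required":["finger_gap"]},"minItems":1,"maxItems":8},"only":{"type":"string"},"quiet":{"type":"boolean"},"lines":{"type":"string"}},"required":["deltas"],"additionalProperties":false}. deltas is a list of rows, 1 to 8 of them, each an object with the fields turn_vec (a list: a rotation vector rx, ry, rz in shares of 90 degrees (1.0 is 90 degrees)), xyz (a list: dx, dy, dz in shares of 1 m (1.0 is 1 m)), finger_gap (the finger opening in m); a field left out counts as zero (the opening has to be given); each row is the pose to reach, as a shift and turn from the pose commanded when the call began, along the tool's axes at that moment; what a row does not reach only later rows make up. A row lasts 1/8 s, in which the tool goes at most 0.0625 m and 10.7 degrees, less where a joint would pass 70% of its speed; a pose out of reach is approached as far as the arm can. The fingers move at their own pace and stop on an object; the grip force is fixed at half the most. Time passes only in rows, so rows that do not move let the fingers close. The tool returns the time, the measured TCP pose, the force, the opening and the grip force at its end. only (a regular expression) keeps the lines of the reply that match it, lines (a string "A,B") keeps lines A to B, and quiet returns only ok. A shift or turn number past 1, either way, is cut back to 1. Input that does not fit is refused with a message, and nothing moves.
- env.state(): the state, without advancing time (a new reading comes with each control period).
- grab_frame(name): name is "scene" or "side" or "wrist"; returns a dict with "image" (384x512x3 uint8, red, green, blue), "range_z" (384x512 float32, m along the optical axis (not along the pixel's ray), 0 where there is no reading), "mtx" (3x3 intrinsics, pixels), "rvec" (rotation vector, rad) and "tvec" (3), from world to camera coordinates, as OpenCV has them; the wrist camera has in their place "tool_from_camera" (4x4, takes a point from camera to tool coordinates, whose origin is the TCP and whose axes are the flange's). Camera axes: x right, y down, z forward; pixel columns grow to the right and rows downward; lengths in m; the calibration is good to about 2 mm. The wrist camera is an equidistant fisheye: a pixel r from the principal point sees the ray r / f radians off the axis. A picture is of the moment at which its call begins: read the wrist's pose just before it.
- order.hand_in(): hands the job in; it is judged then, once.
The state is a dict: "time": time; "joints": joint angles; "dq": joint speeds; "effort": joint torques, N m; "ee_pos": TCP position; "tool_rot": TCP orientation; "force": force on the tool from outside, world axes, zero at the start; "moment": the same for the moment, N m; "gripper_width": finger opening in m; "grasp_force": force on a finger pad.
Only numpy, scipy, OpenCV 4.12 (cv2) and the standard library are available. Lean on these libraries where they do the work, as an engineer would, in place of code of your own. Each camera call takes 0.05 s, during which the arm holds its last target. There are 200 camera calls.

TASK

Lock the shaker's sliding platform for transport: press the tapered drift, which is already started in the two offset holes at the front, all the way down until its head sits flat on the platform's block and the platform has been drawn into line. Then swing the keeper bar round on its post until it lies over the drift's head, against its stop. Do not knock over or shift the vial and jar standing beside the shaker.

Things in the scene. Friction and masses are not known exactly. Their poses are not given: they have to be found in the camera images.
- shaker: white bench shaker fixed to the bench, 160 mm deep (x) by 220 mm wide (y), 82 mm high; origin at the centre of its underside, its front (-x) faces the robot, z up. A steel ledge, 16 mm thick with its top 89 mm up, juts from its front to x = -142 mm and carries the lower hole. Four tins are strapped to the platform behind (x > -60 mm) and reach up to 144 mm.
- platform (a joint): slide of the aluminium platform (with its block, 46 x 44 x 24 mm, at the front) along the shaker's y, m; 0 = upper and lower holes in line; starts 5 to 6 mm to the +y side. It is stiff: it moves at about 3 N sideways and stays where it is left.
- upper_hole (a point): centre of the upper hole, at the top face of the platform's block (115 mm above the bench); vertical through hole 18 mm wide, 24 mm deep; moves with the platform; axes as the shaker's
- lower_hole (a point): centre of the lower hole, at the top face of the fixed ledge (89 mm above the bench, 2 mm under the block); 18 mm wide, through 16 mm, free space below
- drift: loose steel drift, 120 g, standing started in both holes, leaning up to about 10 degrees. Origin at its tip, z towards the head: taper 6 to 16 mm diameter over the lowest 30 mm, 16 mm shank to 85 mm, then a flat head 34 mm across, 10 mm thick. It starts 35 to 45 mm above home; pressing it takes about 5 to 20 N. Home, the head rests on the block, its top 125 mm above the bench.
- drift_head (a point): centre of the top face of the drift's head
- keeper (a joint): angle of the keeper about its vertical post, rad; 0 = bar lies over the drift's head, against its stop; grows anticlockwise from above as it opens towards the robot (at 1.57 it points to the shaker's -x). Starts 1.1 to 1.9; light, stays where it is left.
- keeper_pivot (a point): on the keeper's axis at the bar's height (130 mm above the bench), 60 mm to the shaker's -y side of the lower hole; turns with the keeper, its y axis points along the bar
- keeper_peg (a point): top (165 mm above the bench) of the upright thumb peg, 10 mm across, 32 mm tall, standing on the bar 80 mm from the pivot; push its side to swing the keeper. The steel bar is 90 mm long, 14 mm wide, 5 mm thick, top 134.5 mm above the bench: it passes 4.5 mm over a drift that is home and is blocked by one that is not.
- vial: small glass vial with a black cap, 28 mm across and 58 mm tall, stands loose to the left of the shaker; leave it
- jar: white-lidded jar, 57 mm across and 59 mm tall, stands loose to the left of the shaker; leave it

How it is judged (in metres and radians):
On the way, in this order (a step that is already met when the one before it is completed fails the run):
1. the drift is pressed home and has drawn the platform into line, with the keeper still open (z of drift_head in the frame of upper_hole below 0.013 m and horizontal distance between drift_head and upper_hole below 0.004 m and horizontal distance between upper_hole and lower_hole below 0.003 m and value of joint keeper above 0.5 rad), for 0.2 s.
2. the keeper lies over the drift's head (value of joint keeper below 0.12 rad), for 0.2 s.
At the end, for the whole second after the job is handed in: The drift is home: the top of its head at most 13 mm above the block's top face (10 mm when seated) and within 4 mm of the upper hole's axis; the upper and lower holes are in line within 3 mm; the keeper is within 0.12 rad of its stop, over the head; the drift is at rest (z of drift_head in the frame of upper_hole below 0.013 m and horizontal distance between drift_head and upper_hole below 0.004 m and horizontal distance between upper_hole and lower_hole below 0.003 m and value of joint keeper below 0.12 rad and linear speed of drift below 0.02 m/s); the robot touches nothing.
It fails at once if the vial or the jar beside the shaker is shifted by more than 20 mm or knocked over (distance of any of vial, jar from where it was at the start of the episode above 0.02 m or angle between any of vial, jar's own z axis and vertical above 0.5 rad).
It also fails if it takes over 43 s, if anything falls off the work surface, if the arm or the gripper's body presses on something with over 40 N, if the wrist force passes 120 N, or if a joint passes its speed limit or range.

## Working session

There is one attempt and no reset: what is moved stays moved. The work goes in short steps, Python scripts to look and compute and a tool call to move; the robot and the scene stay as the last step left them, time stands still between calls to the robot, and variables do not carry over. Pictures are saved under pics/ and viewed, at most 10 in all, crops included, and the job is handed in when it is done.

```bash
ls; mkdir -p pics; python3 - <<'E'
from cell import env, order, grab_frame
import cv2,numpy as np
s=env.state(); print(s)
for n in("scene","side"):
    f=grab_frame(n); np.savez(f"pics/{n}0.npz",**f); cv2.imwrite(f"pics/{n}0.png",f["image"][:,:,::-1])
    R=cv2.Rodrigues(f["rvec"])[0]; print(n,f["mtx"].tolist(),(-R.T@f["tvec"]).round(3),R[2].round(3))
E
```

```text
cell.py
pics
{'time': 0.0, 'joints': array([-8.02991952e+01,  2.83135631e+01,  7.71293173e+01, -5.32614846e-04,
        7.46277343e+01, -5.47307474e+00]), 'dq': array([-0.00746456,  0.06768895,  0.04868944, -0.00056394, -0.05851924,
       -0.06088107]), 'effort': array([ 5.06057666e-03, -8.82151723e+01, -3.83860230e+01,  7.85266593e-05,
        1.02319228e-02, -2.57469821e-05]), 'ee_pos': array([ 0.1635534 , -0.60305204,  0.40410153]), 'tool_rot': array([-1.79929658e+02, -6.22404213e-03,  1.51740172e+01]), 'force': array([ 0.00915116, -0.16004767, -0.33632264]), 'moment': array([-0.00637072,  0.03088859, -0.04490171]), 'grasp_force': 0.0, 'gripper_width': 0.08582854329514711}
scene [[360.8590943686715, 0.0, 259.6315548333287], [0.0, 360.8590943686715, 194.08619316636518], [0.0, 0.0, 1.0]] [-0.082  0.57   0.549] [ 0.75  -0.444 -0.49 ]
side [[415.4995291299394, 0.0, 262.88979741844435], [0.0, 415.4995291299394, 192.8902076655273], [0.0, 0.0, 1.0]] [ 0.526 -0.315  0.795] [ 0.056  0.611 -0.789]
```

View pics/scene0.png

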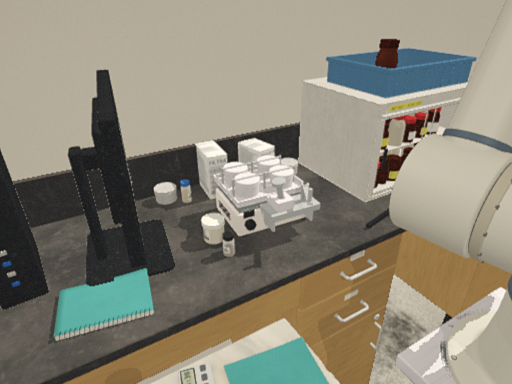

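View pics/side0.png

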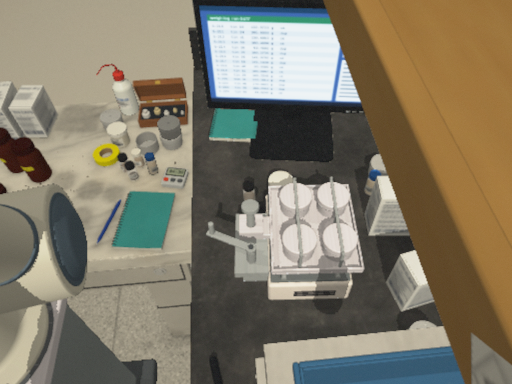

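The side view shows the shaker at about (310,240), the drift head at about (250,207), and the keeper running from about (251,245) to its peg near (210,230). I'll enlarge both.

```bash
cat > h.py <<'E'
import numpy as np,cv2
def load(n): return dict(np.load(f"pics/{n}.npz"))
def pt(f,u,v,z=None):
    K=f["mtx"];R=cv2.Rodrigues(f["rvec"])[0];c=-R.T@f["tvec"]
    d=R.T@np.linalg.inv(K)@[u,v,1]
    return c+d*(f["range_z"][int(round(v)),int(round(u))] if z is None else (z-c[2])/d[2])
def cloud(f):
    K=f["mtx"];R=cv2.Rodrigues(f["rvec"])[0];Z=f["range_z"]
    v,u=np.mgrid[:384,:512]
    P=np.stack([(u-K[0,2])*Z/K[0,0],(v-K[1,2])*Z/K[1,1],Z],-1)
    return (P-f["tvec"])@R
E
python3 - <<'E'
from h import *
a=cv2.imread("pics/scene0.png")[150:270,190:340]; b=cv2.imread("pics/side0.png")[165:305,195:365]
cv2.imwrite("pics/c0.png",np.vstack([cv2.resize(a,(375,300),interpolation=2),cv2.resize(b,(375,300),interpolation=2)]))
f=load("side0")
C=cloud(f)
for n,u,v in[("head",250,207),("piv",251,245),("peg",211,229),("block",255,225),("bench",230,320),("sh",340,293)]: print(n,pt(f,u,v).round(4))
E
```

```text
head [0.5441 0.1415 0.1652]
piv [0.5399 0.0747 0.1398]
peg [0.4692 0.1086 0.152 ]
block [0.5518 0.1331 0.1159]
bench [ 0.4882 -0.0072  0.0005]
sh [0.7052 0.0106 0.038 ]
```

View pics/c0.png

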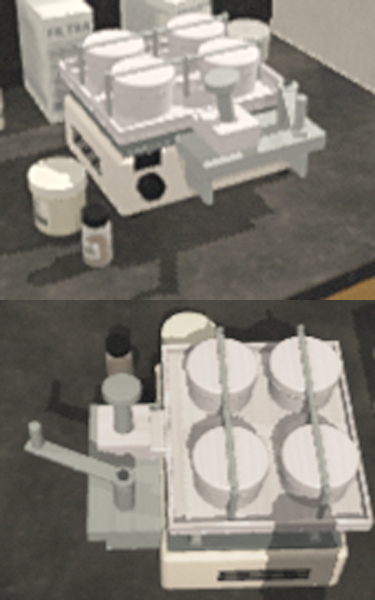

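The crop shows the drift standing in the block and leaning slightly. The pivot is at side pixel (245,247). The bar runs to the peg top at (209,224), so the keeper is open. The vial and jar are on the +y side. Next I'll measure from the depth clouds.

```bash
python3 - <<'E'
from h import *
for n in("side0","scene0"):
    f=load(n);C=cloud(f);ok=f["range_z"]>0
    def sel(x0,x1,y0,y1,z0,z1):
        m=ok&(C[...,0]>x0)&(C[...,0]<x1)&(C[...,1]>y0)&(C[...,1]<y1)&(C[...,2]>z0)&(C[...,2]<z1);return C[m]
    print(n)
    for k,b in dict(head=(.50,.58,.11,.18,.145,.20),ledge=(.48,.60,0,.2,.083,.094),block=(.5,.61,.08,.2,.11,.12),bar=(.42,.58,.03,.13,.128,.145),peg=(.42,.52,.05,.2,.145,.18),tray=(.59,.78,-.1,.25,.085,.105)).items():
        P=sel(*b)
        if len(P)<4: print(k,len(P));continue
        r=cv2.minAreaRect((P[:,:2]*1000).astype(np.float32))
        print(k,len(P),"mean",P.mean(0).round(4),"min",P.min(0).round(4),"max",P.max(0).round(4),"rect",[np.round(q,1) for q in r])
        if k in("head","peg"):
            T=P[P[:,2]>P[:,2].max()-.012]; c,r=cv2.minEnclosingCircle((T[:,:2]*1000).astype(np.float32)); print("  top",T.mean(0).round(4),np.round(c,1),round(r,1))
            if k=="head":
                A=np.c_[T[:,:2],np.ones(len(T))];print("  plane",np.linalg.lstsq(A,T[:,2],rcond=None)[0].round(3))
        if k=="bar":
            print("  line",cv2.fitLine((P[:,:2]*1000).astype(np.float32),2,0,.01,.01).ravel().round(3))
E
```

```text
side0
head 234 mean [0.5429 0.1442 0.1633] min [0.527  0.1302 0.145 ] max [0.5596 0.164  0.1682] rect [array([543.5, 147. ]), array([33.9, 32.1]), np.float64(85.0)]
  top [0.543  0.1444 0.1637] [542.8 147.3] 17.5
  plane [-0.019 -0.022  0.177]
ledge 1114 mean [0.5417 0.0827 0.0895] min [0.5041 0.0267 0.083 ] max [0.5999 0.1997 0.094 ] rect [array([545.6, 109.1]), array([ 93.5, 173.7]), np.float64(5.1)]
block 421 mean [0.5461 0.1353 0.1155] min [0.5195 0.0819 0.11  ] max [0.6095 0.1798 0.1199] rect [array([563.6, 132. ]), array([98.3, 86.6]), np.float64(86.1)]
bar 395 mean [0.5065 0.0894 0.1358] min [0.4578 0.063  0.129 ] max [0.5472 0.1191 0.1447] rect [array([503.2,  92.6]), array([ 19.7, 100.4]), np.float64(60.0)]
  line [ 8.71000e-01 -4.91000e-01  5.06495e+02  8.94450e+01]
peg 53 mean [0.4689 0.1103 0.1589] min [0.4638 0.1069 0.1451] max [0.4732 0.1179 0.1685] rect [array([469.2, 112.1]), array([10. ,  8.8]), np.float64(64.6)]
  top [0.4687 0.111  0.1638] [468.2 112.5] 5.6
tray 2746 mean [0.6594 0.1073 0.0983] min [0.59   0.0193 0.0851] max [0.7519 0.2329 0.105 ] rect [array([665.
[... 503 characters left out ...]
5186 0.0801 0.1102] max [0.6099 0.1998 0.1199] rect [array([564.2, 140.2]), array([119.7,  91.1]), np.float64(89.7)]
bar 127 mean [0.5005 0.0971 0.1338] min [0.4579 0.066  0.1295] max [0.5477 0.1237 0.1442] rect [array([501.8,  96. ]), array([17.7, 98.2]), np.float64(58.8)]
  line [ 8.69000e-01 -4.95000e-01  5.00457e+02  9.70630e+01]
peg 39 mean [0.4662 0.1152 0.1563] min [0.4628 0.1081 0.1456] max [0.473  0.1191 0.1643] rect [array([467.6, 113.5]), array([ 8.5, 11.1]), np.float64(28.4)]
  top [0.4666 0.1151 0.1598] [468.4 113.8] 5.8
tray 753 mean [0.6521 0.1562 0.0973] min [0.5914 0.0351 0.0895] max [0.7564 0.2365 0.105 ] rect [array([667.5, 132. ]), array([198.7, 166.4]), np.float64(86.0)]
```

```bash
python3 - <<'E'
from h import *
for n in("side0","scene0"):
    f=load(n);C=cloud(f);P=C[(f["range_z"]>0)]
    P=P[(P[:,2]>.17)&(P[:,0]>.2)&(P[:,0]<1.0)&(P[:,1]>-.7)&(P[:,1]<.5)]
    g=np.floor(P[:,:2]*10).astype(int); print(n)
    for k in np.unique(g,axis=0):
        q=P[(g==k).all(1)]
        if len(q)>8: print((k/10).tolist(),len(q),q[:,2].min().round(2),q[:,2].max().round(2),end=" | ")
# shaker yaw from body/tray edges
    T=C[(f["range_z"]>0)]; L=T[(T[:,2]>.085)&(T[:,2]<.092)&(T[:,0]>.48)&(T[:,0]<.575)&(T[:,1]>.02)&(T[:,1]<.2)]
    print("\nfront edge",[(round(y,3),L[(abs(L[:,1]-y)<.006)][:,0].min().round(4)) for y in np.arange(.04,.19,.015) if (abs(L[:,1]-y)<.006).any()])
    # tin tops
    W=T[(T[:,2]>.138)&(T[:,2]<.15)&(T[:,0]>.59)&(T[:,0]<.8)&(T[:,1]>0)&(T[:,1]<.25)]; r=cv2.minAreaRect((W[:,:2]*1000).astype(np.float32)); print(r, W.min(0),W.max(0))
E
```

```text
side0
[0.2, -0.1] 5318 0.19 0.42 | [0.2, 0.0] 3768 0.18 0.4 | [0.2, 0.1] 122 0.23 0.32 | [0.4, 0.4] 1535 0.17 0.39 | [0.5, -0.3] 857 0.3 0.38 | [0.5, -0.2] 1888 0.17 0.38 | [0.5, 0.4] 4351 0.17 0.39 | [0.6, -0.3] 18272 0.3 0.64 | [0.6, -0.2] 19416 0.3 0.64 | [0.6, -0.1] 9486 0.59 0.64 | [0.6, 0.0] 388 0.59 0.63 | [0.6, 0.4] 4456 0.17 0.39 | [0.7, -0.3] 1323 0.3 0.38 | [0.7, -0.2] 1074 0.3 0.64 | [0.7, -0.1] 2183 0.63 0.64 | [0.7, 0.4] 2730 0.17 0.39 | [0.8, 0.4] 56 0.17 0.2 | 
front edge [(np.float64(0.04), np.float64(0.5306)), (np.float64(0.055), np.float64(0.5045)), (np.float64(0.07), np.float64(0.5055)), (np.float64(0.085), np.float64(0.5082)), (np.float64(0.1), np.float64(0.5091)), (np.float64(0.115), np.float64(0.5203)), (np.float64(0.13), np.float64(0.5107)), (np.float64(0.145), np.float64(0.5116)), (np.float64(0.16), np.float64(0.5125)), (np.float64(0.175), np.float64(0.5132))]
((669.3172607421875, 129.21307373046875), (181.6481170654297, 138.5135040283203), 85.3309326171875) [0.59735005 0.03551472 0.13800028] [0.74273697 0.222895   0.14799937]
scene0
[0.2, -0.1] 2123 0.37 0.5
[... 887 characters left out ...]
45 0.17 0.53 | [0.9, 0.0] 3676 0.17 0.53 | [0.9, 0.1] 4187 0.17 0.53 | [0.9, 0.2] 4801 0.17 0.53 | [0.9, 0.3] 5531 0.17 0.53 | [0.9, 0.4] 4599 0.17 0.53 | 
front edge [(np.float64(0.055), np.float64(0.5039)), (np.float64(0.07), np.float64(0.505)), (np.float64(0.085), np.float64(0.5061)), (np.float64(0.1), np.float64(0.5066)), (np.float64(0.115), np.float64(0.5087)), (np.float64(0.13), np.float64(0.51)), (np.float64(0.145), np.float64(0.5108)), (np.float64(0.16), np.float64(0.5137)), (np.float64(0.175), np.float64(0.5127))]
((663.7845458984375, 131.0732879638672), (179.55174255371094, 121.89568328857422), 86.20277404785156) [0.60035502 0.0390886  0.1380015 ] [0.72788146 0.22277081 0.14357214]
```

The shaker's yaw is about -4.05° and the keeper is about 1.13 rad. The lower hole is near (0.542, 0.1335) and the head top is at (0.543, 0.1475, 0.164). I'll move to above the head, turning to yaw -4 and closing the fingers on the way.

Units first: turns go in shares of 90 degrees. So 19 degrees / 90 = 0.2111.

>>> move_tool([
  {"turn_vec":[0,0,0.0556],"xyz":[0.5626,-0.6251,-0.02],"finger_gap":0.085},
  {"turn_vec":[0,0,0.1111],"xyz":[0.5626,-0.6251,-0.02],"finger_gap":0},
  {"turn_vec":[0,0,0.2111],"xyz":[0.5626,-0.6251,-0.02],"finger_gap":0},
  {"turn_vec":[0,0,0.2111],"xyz":[0.5626,-0.6251,-0.02],"finger_gap":0},
  {"turn_vec":[0,0,0.2111],"xyz":[0.5626,-0.6251,-0.02],"finger_gap":0},
  {"turn_vec":[0,0,0.2111],"xyz":[0.5626,-0.6251,-0.02],"finger_gap":0},
  {"turn_vec":[0,0,0.2111],"xyz":[0.5626,-0.6251,-0.02],"finger_gap":0},
  {"turn_vec":[0,0,0.2111],"xyz":[0.5626,-0.6251,-0.02],"finger_gap":0},
])

```text
time: 1.1
ee_pos: [0.3895, -0.1552, 0.4167]
tool_rot: [180.0, -0.0, -3.8]
force: [1.3, -1.4, -0.3]
gripper_width: -0.0
grasp_force: 0.0
```

>>> move_tool([
  {"xyz":[0.133,-0.313,0],"finger_gap":0},
  {"xyz":[0.133,-0.313,0],"finger_gap":0},
  {"xyz":[0.133,-0.313,0],"finger_gap":0},
  {"xyz":[0.133,-0.313,0],"finger_gap":0},
  {"xyz":[0.133,-0.313,0],"finger_gap":0},
  {"xyz":[0.133,-0.313,0.03],"finger_gap":0},
  {"xyz":[0.133,-0.313,0.05],"finger_gap":0},
  {"xyz":[0.133,-0.313,0.05],"finger_gap":0},
])

```text
time: 2.1
ee_pos: [0.5422, 0.1465, 0.3651]
tool_rot: [180.0, 0.2, -3.8]
force: [0.5, -0.5, -0.3]
gripper_width: 0.0
grasp_force: 0.0
```

```bash
python3 - <<'E'
from cell import env, order, grab_frame
import cv2,numpy as np
s=env.state();print(s["ee_pos"],s["force"])
v=[]
for n in("wrist","scene","side"):
    f=grab_frame(n); np.savez(f"pics/{n}1.npz",**f); v.append(f["image"][:,:,::-1])
    if n=="wrist": print(f["mtx"],f["tool_from_camera"].round(4))
cv2.imwrite("pics/v1.png",np.vstack([cv2.resize(v[0],(400,300)),np.hstack([cv2.resize(v[1][130:250,200:340],(200,171)),cv2.resize(v[2][165:305,195:365],(200,171))])]))
E
```

```text
[0.542202   0.1465167  0.36511581] [ 0.49737747 -0.47720983 -0.34416784]
[[297.31863964   0.         252.22512215]
 [  0.         297.31863964 191.46808221]
 [  0.           0.           1.        ]] [[-0.000e+00 -9.610e-01 -2.766e-01  7.080e-02]
 [ 1.000e+00  2.000e-04 -8.000e-04  4.000e-04]
 [ 9.000e-04 -2.766e-01  9.610e-01  3.140e-02]
 [ 0.000e+00  0.000e+00  0.000e+00  1.000e+00]]
```

View pics/v1.png

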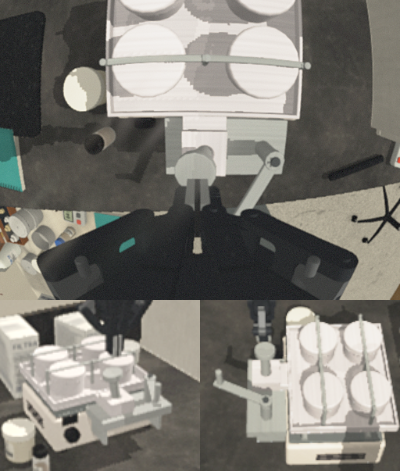

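The wrist view shows the head directly under the closed fingers, at about (250,211) full-resolution. The pivot is at about (352,205), and the keeper is still open. I'll cross-check the pivot, then press.

```bash
python3 - <<'E'
from h import *
from cell import env, order, grab_frame
from scipy.spatial.transform import Rotation as R
s=env.state();f=load("wrist1");T=f["tool_from_camera"];K=f["mtx"]
Rt=R.from_euler("xyz",s["tool_rot"],degrees=True).as_matrix()
def ray(u,v,z):
    d=np.array([u-K[0,2],v-K[1,2]]);r=np.hypot(*d);th=r/K[0,0];d=np.r_[d/r*np.sin(th),np.cos(th)]
    d=Rt@T[:3,:3]@d;c=s["ee_pos"]+Rt@T[:3,3];return (c+d*(z-c[2])/d[2]).round(4)
print("pivot",ray(352,205,.14),ray(352,205,.135),"head",ray(250,208,.164))
fs=load("side1"); print("pivot side",pt(fs,245,246.5).round(4),pt(fs,245,246.5,.14).round(4),pt(fs,245,246.5,.135).round(4))
E
```

```text
pivot [0.5423 0.0735 0.14  ] [0.5405 0.0718 0.135 ] head [0.5538 0.1464 0.164 ]
pivot side [0.5288 0.0749 0.136 ] [0.5288 0.0725 0.14  ] [0.5288 0.0755 0.135 ]
```

>>> move_tool([
  {"xyz":[0,0,0.006],"finger_gap":0},
  {"xyz":[0,0,0.012],"finger_gap":0},
  {"xyz":[0,0,0.016],"finger_gap":0},
  {"xyz":[0,0,0.02],"finger_gap":0},
  {"xyz":[0,0,0.02],"finger_gap":0},
])

```text
time: 2.88
ee_pos: [0.5426, 0.1463, 0.3462]
tool_rot: [180.0, 0.0, -3.8]
force: [-0.2, -0.6, -0.3]
gripper_width: -0.0004
grasp_force: 0.0
```

>>> move_tool([
  {"xyz":[0,0,0.003],"finger_gap":0},
  {"xyz":[0,0,0.006],"finger_gap":0},
  {"xyz":[0,0,0.008],"finger_gap":0},
  {"xyz":[0,0,0.01],"finger_gap":0},
  {"xyz":[0,0.0005,0.012],"finger_gap":0},
  {"xyz":[0,0.001,0.014],"finger_gap":0},
  {"xyz":[0,0.002,0.016],"finger_gap":0},
  {"xyz":[0,0.003,0.018],"finger_gap":0},
])

```text
time: 3.88
ee_pos: [0.5431, 0.1431, 0.3298]
tool_rot: [180.0, -0.2, -3.8]
force: [0.5, -4.0, 17.4]
gripper_width: 0.0002
grasp_force: 8.7
```

>>> move_tool([
  {"xyz":[0,0.001,0.002],"finger_gap":0},
  {"xyz":[0,0.002,0.004],"finger_gap":0},
  {"xyz":[0,0.003,0.006],"finger_gap":0},
  {"xyz":[0,0.004,0.008],"finger_gap":0},
  {"xyz":[0,0.0045,0.01],"finger_gap":0},
  {"xyz":[0,0.005,0.012],"finger_gap":0},
  {"xyz":[0,0.0055,0.014],"finger_gap":0},
  {"xyz":[0,0.006,0.016],"finger_gap":0},
])

```text
time: 4.88
ee_pos: [0.5421, 0.1373, 0.3124]
tool_rot: [-180.0, 0.0, -3.8]
force: [0.1, -0.5, 1.6]
gripper_width: 0.0002
grasp_force: 0.5
```

```bash
python3 - <<'E'
from cell import env, order, grab_frame
import cv2,numpy as np
v=[]
for n in("scene","side"):
    f=grab_frame(n); np.savez(f"pics/{n}2.npz",**f); v.append(f["image"][:,:,::-1])
cv2.imwrite("pics/v2.png",np.hstack([cv2.resize(v[0][140:230,220:340],(400,300)),cv2.resize(v[1][165:285,195:355],(400,300))]))
E
```

```text
(no output)
```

View pics/v2.png

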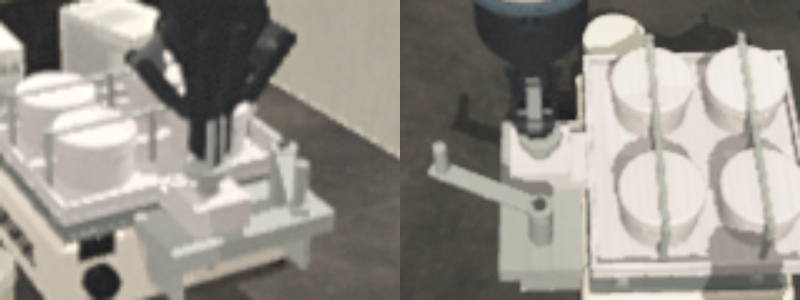

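The drift is upright under the fingertips and its head is about 14 mm above the block. I'll keep pressing.

>>> move_tool([
  {"xyz":[0,0.0005,0.003],"finger_gap":0},
  {"xyz":[0,0.001,0.006],"finger_gap":0},
  {"xyz":[0,0.0015,0.008],"finger_gap":0},
  {"xyz":[0,0.002,0.01],"finger_gap":0},
  {"xyz":[0,0.0025,0.012],"finger_gap":0},
  {"xyz":[0,0.003,0.013],"finger_gap":0},
  {"xyz":[0,0.003,0.014],"finger_gap":0},
  {"xyz":[0,0.003,0.014],"finger_gap":0},
])

```text
time: 5.98
ee_pos: [0.5421, 0.134, 0.2993]
tool_rot: [180.0, -0.1, -3.8]
force: [-2.3, -5.5, 13.0]
gripper_width: -0.0001
grasp_force: 6.2
```

>>> move_tool([
  {"xyz":[0,0,0.001],"finger_gap":0},
  {"xyz":[0,0,0.002],"finger_gap":0},
  {"xyz":[0,0,0.003],"finger_gap":0},
  {"xyz":[0,0,0.003],"finger_gap":0},
])

```text
time: 6.48
ee_pos: [0.542, 0.1332, 0.2983]
tool_rot: [179.9, -0.2, -3.8]
force: [-13.5, -18.1, 52.9]
gripper_width: 0.0001
grasp_force: 26.0
```

>>> move_tool([
  {"xyz":[0,0,0.001],"finger_gap":0},
  {"xyz":[0,0,0.001],"finger_gap":0},
])

```text
time: 6.72
ee_pos: [0.5419, 0.1331, 0.2981]
tool_rot: [179.9, -0.2, -3.8]
force: [-18.3, -20.8, 69.0]
gripper_width: -0.0003
grasp_force: 34.1
```

The drift is seated: the force climbed to 69 N with no further travel. I'll lift off and inspect.

>>> move_tool([
  {"xyz":[0,0,-0.004],"finger_gap":0},
  {"xyz":[0,0,-0.012],"finger_gap":0},
  {"xyz":[0,0,-0.05],"finger_gap":0},
  {"xyz":[-0.04,0,-0.09],"finger_gap":0},
  {"xyz":[-0.09,0,-0.09],"finger_gap":0},
  {"xyz":[-0.13,0,-0.09],"finger_gap":0},
  {"xyz":[-0.13,0,-0.09],"finger_gap":0},
])

```text
time: 7.6
ee_pos: [0.4097, 0.1432, 0.3848]
tool_rot: [180.0, 0.1, -3.8]
force: [0.0, 0.0, 0.2]
gripper_width: -0.0002
grasp_force: 0.0
```

```bash
python3 - <<'E'
from cell import env, order, grab_frame
from h import *
v=[]
for n in("scene","side"):
    f=grab_frame(n); np.savez(f"pics/{n}3.npz",**f); v.append(f["image"][:,:,::-1])
    C=cloud(f);P=C[f["range_z"]>0]
    for k,b in dict(head=(.515,.575,.11,.17,.121,.132),above=(.515,.575,.11,.17,.135,.20),peg=(.42,.52,.05,.2,.15,.18),block=(.5,.575,.1,.18,.112,.119)).items():
        b=np.reshape(b,(3,2));Q=P[((P>b[:,0])&(P<b[:,1])).all(1)]
        if len(Q)>3: print(n,k,len(Q),Q.mean(0).round(4),np.round(cv2.minEnclosingCircle((Q[:,:2]*1000).astype(np.float32)),1) if 0 else cv2.minEnclosingCircle((Q[:,:2]*1000).astype(np.float32)), np.percentile(Q[:,2],[5,95]).round(4))
cv2.imwrite("pics/v3.png",np.hstack([cv2.resize(v[0][140:230,220:340],(400,300)),cv2.resize(v[1][165:285,195:355],(400,300))]))
E
```

```text
scene head 84 [0.5407 0.1369 0.1235] ((541.8670043945312, 136.98733520507812), 17.270477294921875) [0.1216 0.1248]
scene peg 30 [0.4665 0.1153 0.1587] ((466.89544677734375, 114.74771881103516), 5.881667137145996) [0.1516 0.1641]
scene block 104 [0.5337 0.1408 0.114 ] ((541.830810546875, 134.93161010742188), 30.206586837768555) [0.1124 0.1176]
side head 217 [0.5424 0.1334 0.126 ] ((542.2320556640625, 134.96499633789062), 17.342269897460938) [0.1226 0.1283]
side peg 45 [0.4688 0.1107 0.1609] ((467.8919677734375, 112.53153991699219), 5.827749729156494) [0.151  0.1674]
side block 247 [0.5424 0.1273 0.1159] ((542.662841796875, 133.0216522216797), 30.530860900878906) [0.113 0.118]
```

View pics/v3.png

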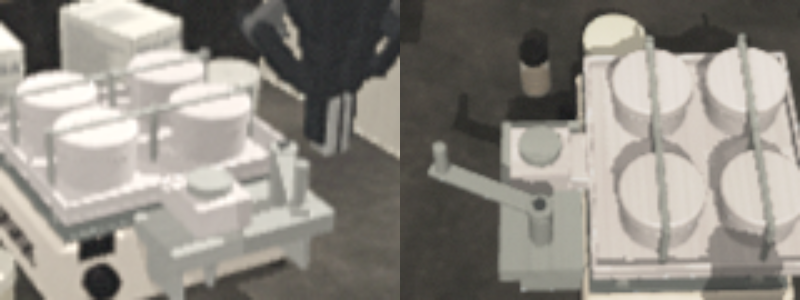

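The drift is home: its head is flat at z ≈ 0.125, centred at about (0.542,0.135) on the block, and the vial and jar have not moved. Next I'll lower the closed fingers in front of the peg.

>>> move_tool([
  {"xyz":[0,0.024,0.05],"finger_gap":0},
  {"xyz":[0,0.024,0.07],"finger_gap":0},
  {"xyz":[0.01,0.024,0.07],"finger_gap":0},
  {"xyz":[0.03,0.024,0.07],"finger_gap":0},
  {"xyz":[0.038,0.024,0.07],"finger_gap":0},
  {"xyz":[0.042,0.024,0.07],"finger_gap":0},
  {"xyz":[0.045,0.024,0.07],"finger_gap":0},
])

```text
time: 8.57
ee_pos: [0.4542, 0.1164, 0.3146]
tool_rot: [-180.0, 0.2, -3.8]
force: [-17.9, 8.6, 12.7]
gripper_width: -0.0002
grasp_force: 9.4
```

```bash
python3 - <<'E'
from cell import env, order, grab_frame
from h import *
v=[]
for n in("scene","side"):
    f=grab_frame(n); np.savez(f"pics/{n}4.npz",**f); v.append(f["image"][:,:,::-1])
s=env.state();print(s["ee_pos"],s["force"])
cv2.imwrite("pics/v4.png",np.hstack([cv2.resize(v[0][140:230,220:340],(400,300)),cv2.resize(v[1][165:285,195:355],(400,300))]))
E
```

```text
[0.45414623 0.11637904 0.31456745] [-9.67530339  5.11644111  5.56944851]
```

View pics/v4.png

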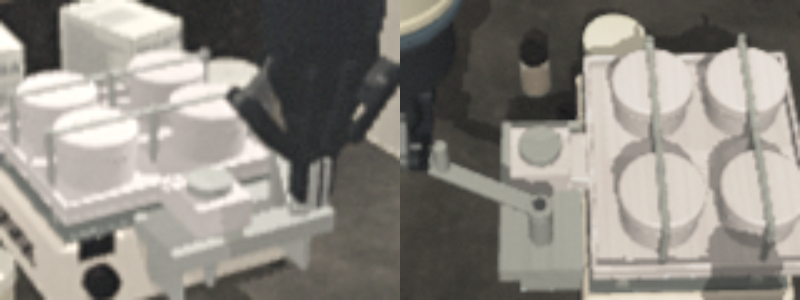

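The finger is against the peg but pushing along the bar, so it jams without turning the keeper. I'll back off, turn the tool so its face points along the peg's arc, and push tangentially.

To row units: -40 degrees / 90 = -0.4444.

>>> move_tool([
  {"xyz":[-0.016,0,-0.003],"finger_gap":0},
  {"turn_vec":[0,0,-0.1111],"xyz":[-0.016,0.01,-0.003],"finger_gap":0},
  {"turn_vec":[0,0,-0.2222],"xyz":[-0.016,0.022,-0.003],"finger_gap":0},
  {"turn_vec":[0,0,-0.3333],"xyz":[-0.016,0.022,-0.003],"finger_gap":0},
  {"turn_vec":[0,0,-0.4444],"xyz":[-0.016,0.022,-0.003],"finger_gap":0},
  {"turn_vec":[0,0,-0.4444],"xyz":[-0.016,0.022,-0.003],"finger_gap":0},
])

```text
time: 9.43
ee_pos: [0.4374, 0.0952, 0.3179]
tool_rot: [180.0, -0.0, 36.1]
force: [-0.3, -1.1, -0.5]
gripper_width: 0.0002
grasp_force: 0.0
```

>>> move_tool([
  {"xyz":[0.012,0.002,0],"finger_gap":0},
  {"xyz":[0.021,0.002,0],"finger_gap":0},
  {"xyz":[0.029,-0.001,0],"finger_gap":0},
  {"xyz":[0.037,-0.003,0],"finger_gap":0},
  {"xyz":[0.045,-0.004,0],"finger_gap":0},
  {"xyz":[0.053,-0.0045,0],"finger_gap":0},
  {"xyz":[0.061,-0.004,0],"finger_gap":0},
  {"xyz":[0.069,-0.003,0],"finger_gap":0},
])

```text
time: 10.42
ee_pos: [0.4925, 0.1386, 0.3176]
tool_rot: [180.0, -0.0, 36.2]
force: [-0.8, -0.3, 0.0]
gripper_width: 0.0002
grasp_force: 0.2
```

```bash
python3 - <<'E'
from cell import env, order, grab_frame
from h import *
f=grab_frame("scene"); C=cloud(f);P=C[f["range_z"]>0]; np.savez("pics/scene5.npz",**f); g=grab_frame("side");np.savez("pics/side5.npz",**g)
cv2.imwrite("pics/v5.png",np.hstack([cv2.resize(f["image"][140:230,220:340,::-1],(400,300)),cv2.resize(g["image"][165:285,195:355,::-1],(400,300))]))
E
```

```text
(no output)
```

View pics/v5.png

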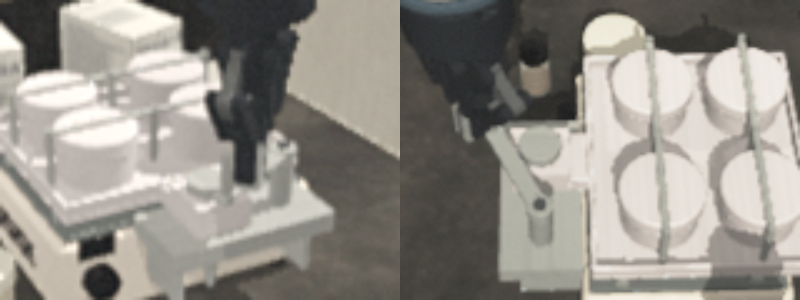

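The keeper is swinging well and is now at about 0.5 rad. I'll continue the arc to the stop.

>>> move_tool([
  {"xyz":[0.008,0.002,0],"finger_gap":0},
  {"xyz":[0.0155,0.005,0],"finger_gap":0},
  {"xyz":[0.023,0.008,0],"finger_gap":0},
  {"xyz":[0.0295,0.012,0],"finger_gap":0},
  {"xyz":[0.033,0.0145,0],"finger_gap":0},
  {"xyz":[0.036,0.017,0],"finger_gap":0},
  {"xyz":[0.0375,0.0185,0],"finger_gap":0},
])

```text
time: 11.4
ee_pos: [0.532, 0.1453, 0.317]
tool_rot: [-179.9, 0.2, 36.2]
force: [-15.7, -0.7, 4.1]
gripper_width: 0.0
grasp_force: 6.2
```

The force along x has risen to 16 N, so the keeper is at its stop. I'll back off, lift clear and inspect.

>>> move_tool([
  {"xyz":[-0.006,-0.004,0],"finger_gap":0},
  {"xyz":[-0.03,-0.02,0],"finger_gap":0},
  {"xyz":[-0.06,-0.04,-0.02],"finger_gap":0},
  {"xyz":[-0.09,-0.06,-0.06],"finger_gap":0},
  {"xyz":[-0.1,-0.06,-0.1],"finger_gap":0},
  {"xyz":[-0.1,-0.06,-0.1],"finger_gap":0},
])

```text
time: 12.15
ee_pos: [0.4167, 0.1349, 0.4203]
tool_rot: [179.9, -0.3, 36.2]
force: [0.1, -0.4, -0.9]
gripper_width: 0.0001
grasp_force: 0.0
```

```bash
python3 - <<'E'
from cell import env, order, grab_frame
from h import *
v=[]
for n in("scene","side"):
    f=grab_frame(n); np.savez(f"pics/{n}6.npz",**f); v.append(f["image"][:,:,::-1])
    C=cloud(f);P=C[f["range_z"]>0]
    for k,b in dict(peg=(.5,.58,.12,.18,.148,.18),bar=(.50,.57,.06,.18,.13,.14),).items():
        b=np.reshape(b,(3,2));Q=P[((P>b[:,0])&(P<b[:,1])).all(1)]
        if len(Q)>3: print(n,k,len(Q),Q.mean(0).round(4),cv2.minEnclosingCircle((Q[:,:2]*1000).astype(np.float32)),cv2.fitLine((Q[:,:2]*1000).astype(np.float32),2,0,.01,.01).ravel().round(3))
cv2.imwrite("pics/v6.png",np.hstack([cv2.resize(v[0][140:260,190:340],(400,320)),cv2.resize(v[1][165:285,195:355],(400,320))]))
print(env.state()["force"])
E
```

```text
scene peg 33 [0.5422 0.1551 0.1568] ((543.1317749023438, 154.79595947265625), 5.702552795410156) [  0.675   0.737 542.166 155.079]
scene bar 152 [0.5391 0.1157 0.1332] ((540.5775756835938, 114.7684097290039), 49.32156753540039) [8.10000e-02 9.97000e-01 5.39060e+02 1.15714e+02]
side peg 47 [0.544  0.1509 0.1604] ((543.8839721679688, 152.11172485351562), 4.970526695251465) [9.99000e-01 3.60000e-02 5.43966e+02 1.50886e+02]
side bar 310 [0.5405 0.1055 0.1358] ((541.9581298828125, 111.49128723144531), 48.6024284362793) [7.50000e-02 9.97000e-01 5.40471e+02 1.05490e+02]
[0.0141989  0.0569052  0.52077442]
```

View pics/v6.png

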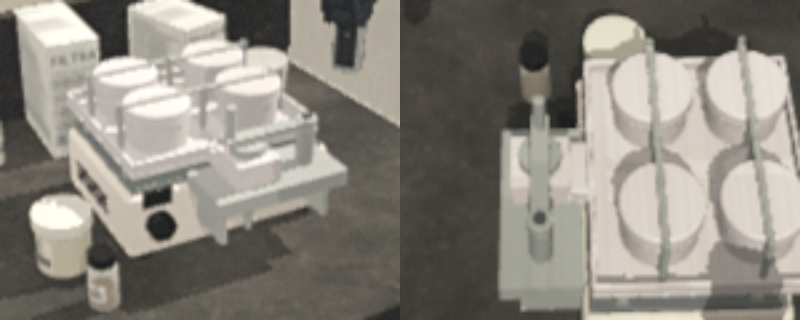

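The bar lies over the head and points along (0.078, 0.997). That is within 0.01 rad of the shaker's y axis, so the keeper is at its stop. The vial and jar are undisturbed, and the arm is clear and still.

>>> move_tool([
  {"finger_gap":0},
  {"finger_gap":0},
])

```text
time: 12.5
ee_pos: [0.4171, 0.135, 0.4168]
tool_rot: [-180.0, 0.1, 36.2]
force: [-0.3, -0.3, -0.3]
gripper_width: -0.0002
grasp_force: 0.0
```

```bash
python3 -c "
from cell import env, order, grab_frame
print(order.hand_in())"
```

```text
the job is handed in; nothing more can be done
None
```

I handed the job in at about 12.5 s (no verdict was returned): by the camera measurements the drift is home with its head flat on the block, the holes are in line, the keeper is over the head at its stop, and the vial and jar look unmoved.

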